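Load a pin into a drilling jig, up to its length stop

ROBOT

A 6-joint arm with a two-finger parallel gripper is mounted at the origin on a cart in front of the work surface, level with it; the furniture and walls round the work are solid. World frame = base frame: x ahead of the robot, y to its left, z up, the work surface at z = 0. Lengths are in m, angles in rad, forces in N, time in s.
With the tool pointing down it reaches from about 0.275 to 0.825 m from the base axis. Payload 4.9 kg.
Tool frame: the origin (TCP) lies at the very end of the fingers, on their centre line; the grasp point (between the pads) lies 19 mm behind it (ctrl.grasp_offset is the distance from the TCP to the grasp point, in m); y points along the fingers, x is the direction in which the jaws open and shut, and the axes are right-handed (so a half turn about y gives the same grasp; the last joint's range is limited). The gripper opens to 85 mm and grips with 20 to 120 N. Pads are 22 mm wide; open, the fingers measure 114 mm over their backs; the gripper's body (76 mm by 85 mm) begins 54 mm behind the grasp point. The pads swing forward as they close: fully open they stand 13 mm farther back than shut.
Start: joints at [-1.278, 0.326, -0.193, 1.052, 0, 1.437], TCP at [0.228, -0.501, 0.231] pointing down, gripper open.
Joint ranges: [-2.65, 2.65], [-0.97, 1.79], [-1.3, 1.35], [-1.93, 2.1], [-1.47, 1.37], [-3.14, 3.14]. Speed limits (rad/s): [2.57, 2.57, 3.14, 3.14, 3.14, 3.14].

INTERFACE

Orientations are given as [roll, pitch, yaw] about the fixed x, y, z axes, in that order (R = Rz(yaw) Ry(pitch) Rx(roll)).
In Python, from workcell import readout, camera, camera_params, ticket, look_for, ctrl gives the robot as it stands.
- The arm moves only by the tool play_rows, never from a script. Its argument "series" is a list of rows, each an object of numbers: "claw": the finger opening in mm, from 0 to 85.4; "dx", "dy", "dz": the shift along the tool's x, y, z in units of 25 mm (1.0 is 25 mm); "rx", "ry", "rz": the turn, a rotation vector about the tool's x, y, z in units of 10 degrees (1.0 is 10 degrees). In form: [{"claw": .., "dx": .., "dy": .., "dz": .., "rx": .., "ry": .., "rz": ..}, ...]. A call has 1 to 5 rows; each row is the pose to reach, as a shift and turn from the pose commanded when the call began, along the tool's axes at that moment; what a row does not reach only later rows make up. A row lasts 1/8 s, in which the tool goes at most 62.5 mm and 10.7 degrees, less where a joint would pass 70% of its speed; a pose out of reach is approached as far as the arm can. A call with a gripper value outside its range is refused whole. The fingers move at their own pace and stop on an object; "grip_force" is the grip in N (left out, the last holds). Time passes only in rows, so rows that repeat a pose let the fingers close. It gives the time, the measured TCP pose, the force and the opening at its end, in the units of the state.
- readout.get_obs(): the state, without advancing time (a new reading comes with each control period).
- camera(name): name is "side" or "top"; returns (picture, depth): 400x640x3 uint8, red, green, blue; 400x640 float32, m along the optical axis (not along the pixel's ray), 0 where there is no reading.
- camera_params(name): a dict with "mtx" (3x3 intrinsics, pixels), "dist_coeffs" ([k1, k2, p1, p2, k3] as OpenCV has them; the pictures are not rectified), "rvec" (rotation vector, rad) and "tvec" (3), from world to camera coordinates, as OpenCV has them. Camera axes: x right, y down, z forward; pixel columns grow to the right and rows downward; lengths in m; the calibration is good to about 2 mm. A picture is of the moment at which its call begins. camera_params takes no time and is no camera call.
- ticket.sign_off(): hands the job in, once; it reports no verdict.
Trained networks look in the newest picture that a camera, given by its name, has taken for a name from the list of things; names that differ only in an ending like _2 or _b are one class to them, and where a whole thing is asked for, a point or a joint stands for the part that bears it (a point fixed in the world has none). Each returns a list of dicts, best first, with "p" (0 to 1); they miss things now and then, are a little off and sometimes report something else, mostly with a low value. They report only what shows in the picture. A call takes as long as a camera call. They do not tell look-alikes from the thing itself.
- look_for(camera, name): "bbox" ([left, top, right, bottom] in pixels, round what is visible of it).
The state is a dict: "time_s": time; "joints": joint angles; "qd": joint speeds; "joint_efforts": joint torques, N m; "tcp_pos": TCP position; "ee_rot": TCP orientation; "contact_force": force on the tool from outside, world axes, zero at the start; "wrist_torque": the same for the moment, N m; "opening": finger opening in m.
Only numpy, scipy, OpenCV 4.12 (cv2) and the standard library are available. Lean on these libraries where they do the work, as an engineer would, in place of code of your own. Each camera call takes 0.05 s, during which the arm holds its last target.

TASK

Load the thick steel pin into the drilling jig: lay it in the V-groove in front of the wooden bridge, then push it gently along the groove, under the bridge, until it bears against the length stop hidden inside. The stop is only held by a friction clamp and is already set, so feel for it and do not shift it. Let go with the pin lying flat in the groove, touching the stop, and leave the thinner rod where it lies.

Things in the scene. Friction and masses are not known exactly. Their poses are not given: they have to be found in the camera images.
- pin_center (a point): centre (half-way up, half-way along) of the thick steel pin: a plain cylinder 24 mm in diameter and 100 mm long, about 0.33 kg (0.23 to 0.46), lying on the bench at the start, to the left or right of the jig, the other side from the rod. The x axis runs along the pin; both ends are alike. It can roll.
- rod_center (a point): centre of the thinner steel rod, a bystander: 12 mm in diameter, 160 mm long, lying on the bench. The x axis runs along it.
- jig: drilling jig, fixed: a wooden block 280 mm long (x, -140 to 140 mm), 66 wide (y), 30 high; origin at the centre of its underside. A 90 degree V-groove 9.5 mm deep runs along x in its top. A pin lying in it has its axis 37.5 mm above the bench and stands 19.5 mm proud of the block. Groove and its end are open at -x (nearer the robot); the pin goes towards +x.
- groove_mouth (a point): on the axis of a pin lying in the groove, at the mouth of the bridge that covers the groove from jig x = 20 to 140 mm (inside 33 mm wide, ceiling 53.5 mm above the bench, top 61.5 mm, a brass drill bush on it up to 70 mm). Axes as the jig's. Sliding the pin along the groove takes about 1.5 to 4.5 N.
- groove_open (a point): on the axis of a pin lying in the groove, in the middle of the open stretch before the bridge (jig x = -60 mm, 37.5 mm above the bench): a good place to lay the pin's centre. Axes as the jig's.
- stop (a joint): how far (m) the length stop has been pushed back, along the jig's +x, from its setting: 0 at the start. It is a flat steel pad 20 mm across inside the bridge; its face is set anew each time 40 to 70 mm in from the mouth, so 30 to 60 mm of the seated pin stay outside. Its friction clamp slips at about 12 N and does not spring back; 2 mm spoils the setting.
Things that resemble listed ones, but are neither listed nor needed, are in the scene too. What is shaped like the part that bears pin_center but turquoise is not meant.

How it is judged:
By the outcome, as a careful person would: the job done as asked, in the order asked, and still so for the second after the job is handed in, with the robot touching nothing.
It also fails if it takes over 72 s, if anything falls off the work surface, if the arm or the gripper's body presses on something with over 40 N, if the wrist force passes 120 N, or if a joint passes its speed limit or range.

## Working session

There is one attempt and no reset: what is moved stays moved. The work goes in short steps, Python scripts to look and compute and a tool call to move; the robot and the scene stay as the last step left them, time stands still between calls to the robot, and variables do not carry over. Pictures are saved under pics/ and viewed, and the job is handed in when it is done.

Besides the shell and the picture viewer there is one more tool, called after "Request:" in YAML: its name, and indented under it one key for each argument. play_rows: Moves the arm, as the interface text tells. Its arguments: {"type":"object","properties":{"series":{"type":"array"},"grip_force":{"type":"number"}},"required":["series"]}

```bash
ls; mkdir -p pics; python3 - <<'E'
from workcell import readout, camera, camera_params, look_for, ctrl
import cv2,numpy as np
print(readout.get_obs()); print(ctrl.grasp_offset)
for c in ("side","top"):
    im,d=camera(c); cv2.imwrite(f"pics/{c}0.png",im[:,:,::-1]); np.save(f"pics/{c}0.npy",d)
    p=camera_params(c); print(c,p)
    for n in ("pin_center","rod_center","jig","stop"):
        print(n,look_for(c,n)[:3])
E
```

```text
pics
{'time_s': 0.0, 'joints': array([-1.27820101e+00,  3.26958810e-01, -1.93575098e-01,  1.05197609e+00,
       -3.06862740e-05,  1.43660025e+00]), 'qd': array([ 7.92650324e-04,  1.90743441e-03, -7.13917570e-04,  5.15481797e-05,
        1.26881732e-03,  2.56335925e-04]), 'joint_efforts': array([-1.76931744e-04, -4.43392897e+01,  2.62444907e+01,  1.55132666e-02,
       -1.25991792e-04, -8.80658746e-06]), 'tcp_pos': array([ 0.22751188, -0.50011268,  0.23049702]), 'ee_rot': array([-1.57059746,  0.00170237, -1.14400475]), 'contact_force': array([-0.30759271,  1.93931457,  0.20492797]), 'wrist_torque': array([ 0.04290904,  0.02948146, -0.0280998 ]), 'opening': 0.08552204154534132}
0.0187
side {'mtx': array([[360.98191323,   0.        , 315.43338989],
       [  0.        , 360.98191323, 198.52308632],
       [  0.        ,   0.        ,   1.        ]]), 'dist_coeffs': array([-0.06590012,  0.        ,  0.        ,  0.        ,  0.        ]), 'rvec': array([ 0.74660115, -2.43824962,  1.28993003]), 'tvec': array([0.51046166, 0.18433282, 0.69102522])}
pin_center [{'bbox': [240.6, 296.1, 272.8
[... 205 characters left out ...]
0, 155.1, 369.9, 228.7], 'p': 0.72}]
stop []
top {'mtx': array([[454.33100131,   0.        , 319.35273701],
       [  0.        , 454.33100131, 208.68284536],
       [  0.        ,   0.        ,   1.        ]]), 'dist_coeffs': array([-0.03328643,  0.        ,  0.        ,  0.        ,  0.        ]), 'rvec': array([ 2.19738126, -2.15444504,  0.08309339]), 'tvec': array([0.05650416, 0.56376015, 1.06552652])}
pin_center [{'bbox': [161.6, 238.9, 201.4, 255.7], 'p': 0.98}, {'bbox': [263.1, 250.3, 303.7, 275.8], 'p': 0.91}, {'bbox': [227.4, 213.4, 248.4, 256.0], 'p': 0.68}]
rod_center [{'bbox': [431.1, 217.0, 460.0, 278.1], 'p': 0.5}]
jig [{'bbox': [323.8, 129.0, 378.9, 251.1], 'p': 0.67}]
stop []
```

View pics/top0.png

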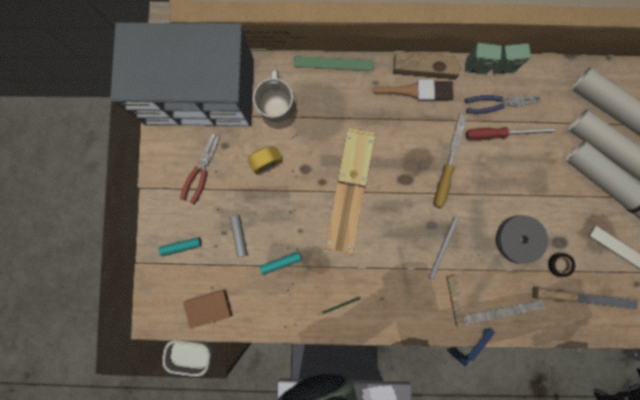

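View pics/side0.png

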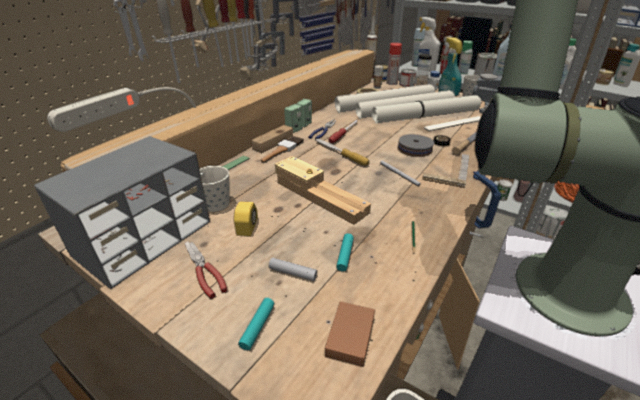

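```bash
python3 - <<'E'
import cv2
a=cv2.imread('pics/top0.png')[110:310,130:480]; cv2.imwrite('pics/top0z.png',cv2.resize(a,None,fx=2.28,fy=2.28,interpolation=cv2.INTER_CUBIC))
a=cv2.imread('pics/side0.png')[140:370,200:450]; cv2.imwrite('pics/side0z.png',cv2.resize(a,None,fx=2.5,fy=2.5,interpolation=cv2.INTER_CUBIC))
E
```

```text
(no output)
```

View pics/top0z.png

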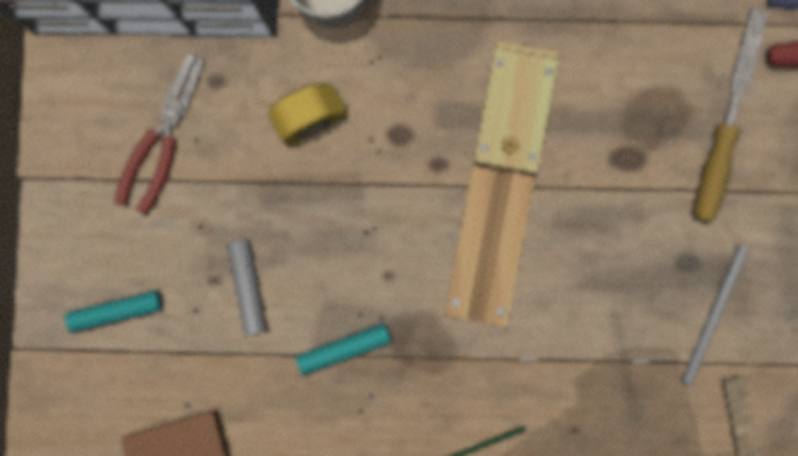

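View pics/side0z.png

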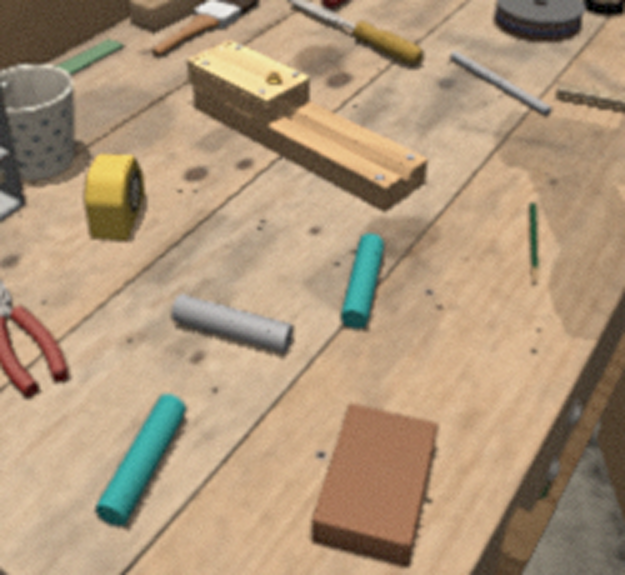

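The top view shows the steel pin at about (238,235). The two turquoise decoys are at (180,246) and (282,263). The jig runs from (340,250) to (358,130) with the bridge at its far end, and the rod is at (444,247). Next I'll measure the pin and jig.

```bash
cat > h.py <<'E'
import numpy as np,cv2
from workcell import readout, camera, camera_params, look_for, ctrl
def cloud(c,d):
    p=camera_params(c);h,w=d.shape
    u,v=np.meshgrid(np.arange(w),np.arange(h))
    n=cv2.undistortPoints(np.stack([u,v],-1).reshape(-1,1,2).astype(np.float64),p['mtx'],p['dist_coeffs']).reshape(h,w,2)
    X=np.concatenate([n*d[...,None],d[...,None]],-1)
    R=cv2.Rodrigues(p['rvec'])[0]
    W=(X-p['tvec'])@R; W[d<=0]=np.nan
    return W
def proj(c,P):
    p=camera_params(c); return cv2.projectPoints(np.array(P,float).reshape(-1,1,3),p['rvec'],p['tvec'],p['mtx'],p['dist_coeffs'])[0].reshape(-1,2)
E
python3 - <<'E'
from h import *
import warnings;warnings.simplefilter('ignore')
for c in('top','side'):
    im=cv2.imread(f'pics/{c}0.png').astype(int);d=np.load(f'pics/{c}0.npy');W=cloud(c,d)
    hsv=cv2.cvtColor(im.astype(np.uint8),cv2.COLOR_BGR2HSV)
    ctr=(238,235) if c=='top' else (293,269)
    b=np.zeros(d.shape,bool); b[ctr[1]-30:ctr[1]+30,ctr[0]-30:ctr[0]+30]=1
    m=b&(hsv[...,1]<50)&(hsv[...,2]>70)
    n,l,s,ce=cv2.connectedComponentsWithStats(m.astype(np.uint8)); k=l[ctr[1],ctr[0]]; 
    q=W[l==k];q=q[~np.isnan(q[:,0])]
    r=cv2.minAreaRect((q[:,:2]*1000).astype(np.float32)); print(c,'pin',len(q),r,np.percentile(q[:,2],[2,50,98]))
    # bench level nearby
    B=W[b&(hsv[...,1]>60)];print('bench z',np.nanmedian(B[:,2]))
    # jig
    X,Y,Z=W[...,0],W[...,1],W[...,2]
    reg=(abs(X-np.nan_to_num(0.55))<0.3)
    ctr=(348,215) if c=='top' else (330,195)
    print('seed',W[ctr[1],ctr[0]])
    m=(Z>0.015)&(Z<0.09)
    n,l=cv2.connectedComponents(m.astype(np.uint8)); k=l[ctr[1],ctr[0]]; q=W[l==k]
    print('jig',len(q),cv2.minAreaRect((q[:,:2]*1000).astype(np.float32)))
    for lo,hi in((.02,.04),(.052,.072)):
        qq=q[(q[:,2]>lo)&(q[:,2]<hi)];print(lo,len(qq),np.median(qq[:,2]),cv2.minAreaRect((qq[:,:2]*1000).astype(np.float32)))
E
```

```text
top pin 453 ((495.48406982421875, 266.10296630859375), (105.21226501464844, 28.922401428222656), 13.049604415893555) [-0.00181408  0.02187831  0.02763474]
bench z 0.0002533876725563503
seed [ 0.54840673 -0.00101341  0.02773218]
jig 3442 ((608.6052856445312, -3.928466796875), (66.14805603027344, 293.29412841796875), 80.31149291992188)
0.02 1872 0.029792006267650998 ((599.3754272460938, -2.3403472900390625), (66.1366958618164, 274.57916259765625), 80.33394622802734)
0.052 1518 0.06195826521417462 ((684.677978515625, -16.927040100097656), (66.11547088623047, 128.94732666015625), 80.27667999267578)
side pin 556 ((502.7992858886719, 257.8959045410156), (114.62267303466797, 43.86943435668945), 11.828512191772461) [-0.00026823  0.02066786  0.02491421]
bench z -0.00011165277582250079
seed [0.56253257 0.0141753  0.03063507]
jig 2385 ((605.8392944335938, -1.6578559875488281), (70.32220458984375, 290.4006652832031), 80.756103515625)
0.02 1385 0.030017675282978544 ((606.0072021484375, -1.57098388671875), (70.1753921508789, 290.1908264160156), 80.84862518310547)
0.052 679 0.06214502571627021 ((683.7007446289062, -15.144100189208984), (67.832763671875, 129.54556274414062), 80.06913757324219)
```

```bash
python3 - <<'E'
from h import *
import warnings;warnings.simplefilter('ignore')
from scipy.optimize import least_squares
for c in('top','side'):
    im=cv2.imread(f'pics/{c}0.png');d=np.load(f'pics/{c}0.npy');W=cloud(c,d)
    hsv=cv2.cvtColor(im,cv2.COLOR_BGR2HSV)
    m=(hsv[...,1]<60)&(W[...,2]>.010)&(W[...,2]<.03)&(np.hypot(W[...,0]-.495,W[...,1]-.266)<.075)
    q=W[m]
    # cylinder surface fit: axis at z=.012
    def f(p):
        n=np.array([-np.sin(p[2]),np.cos(p[2])]); s=(q[:,:2]-p[:2])@n
        return np.hypot(s,q[:,2]-.012-p[3]*0)-.012
    r=least_squares(lambda p:np.r_[f(p),0.],[.495,.266,np.radians(13),0],loss='soft_l1',f_scale=.002)
    a=np.array([np.cos(r.x[2]),np.sin(r.x[2])]); t=(q[:,:2]-r.x[:2])@a
    lo,hi=np.percentile(t,[1,99]); print(c,len(q),r.x[:2]+a*(lo+hi)/2,np.degrees(r.x[2]),hi-lo, 'rms',np.std(f(r.x)))
    # jig: bridge top and block top, lateral centre and mouth
    th=np.radians(-9.7); a=np.array([np.cos(th),np.sin(th)]);n=np.array([-a[1],a[0]])
    o=np.array([.606,-.003])
    s=(W[...,:2]-o)@n; t=(W[...,:2]-o)@a; Z=W[...,2]
    near=(abs(s)<.045)&(abs(t)<.16)
    for nm,zl,zh in(('bridge',.059,.065),('block',.027,.033)):
        k=near&(Z>zl)&(Z<zh); 
        # angle via edges per t-slices
        ts=[];cs=[];ws=[]
        for x in np.arange(-.13,.14,.01):
            kk=k&(abs(t-x)<.005)
            if kk.sum()>15:
                e=np.percentile(s[kk],[1,99]);ts.append(x);cs.append(e.mean());ws.append(e[1]-e[0])
        P=np.polyfit(ts,cs,1)
        print(c,nm,'t range',np.percentile(t[k],[.5,99.5]),'lat fit slope deg',np.degrees(P[0]),'at0',P[1],'w',np.median(ws))
    # groove valley
    ts=[];cs=[]
    for x in np.arange(-.13,.01,.01):
        kk=near&(abs(t-x)<.005)&(Z<.0275)&(Z>.018)&(abs(s)<.012)
        if kk.sum()>4: ts.append(x);cs.append(np.average(s[kk],weights=.03-Z[kk]))
    print('groove',np.degrees(np.polyfit(ts,cs,1)[0]),np.polyfit(ts,cs,1)[1],np.round(cs,4))
    for nm,e in(('pin',[.4955,.266,.024]),('jigend',[*(o-a*.14),.03]),('mouth',[*(o+a*.02),.0615])): print(nm,proj(c,e))
E
```

```text
top 415 [0.4942684  0.26339399] 12.923890421609743 0.09769867983854419 rms 0.001809357863565324
top bridge t range [0.01645155 0.14347821] lat fit slope deg 0.042516933181275876 at0 -0.00046277047536824183 w 0.06418284853466164
top block t range [-0.14297328  0.01822553] lat fit slope deg -0.1891367682421137 at0 -0.000722152739863925 w 0.06388430171897533
groove 0.038816802649584654 -0.0004899486000507999 [-0.0009 -0.001  -0.0009 -0.0007  0.0006 -0.0005 -0.0007  0.     -0.0007
 -0.0007  0.0002  0.0003 -0.0009 -0.0011 -0.001 ]
pin [[235.80289214 235.00095852]]
jigend [[338.41462938 248.65895766]]
mouth [[351.62162951 180.87133889]]
side 519 [0.49396123 0.26381244] 13.668594800125545 0.09840221701784158 rms 0.0013643619967444746
side bridge t range [0.01483878 0.14258062] lat fit slope deg 0.39461310788430587 at0 0.0012448053484501642 w 0.06399265164711976
side block t range [-0.14436488  0.1236641 ] lat fit slope deg 1.1465647601004791 at0 0.002668242112038927 w 0.06557160792823141
groove 0.16551481140243865 -0.002943809447527057 [-0.0032 -0.0032 -0.0031 -0.0037 -0.0029 -0.0036 -0.0033 -0.0029 -0.0023
 -0.003  -0.004  -0.0032 -0.003  -0.0026 -0.0027]
pin [[291.26220114 265.08988128]]
jigend [[361.30314056 208.27480086]]
mouth [[314.15229889 174.40466842]]
```

```bash
cat >> h.py <<'E'
from scipy.spatial.transform import Rotation as Ro
def plan(pos,yawdeg,cur=None):
    s=readout.get_obs(); R=Ro.from_euler('xyz',s['ee_rot']) ; p=s['tcp_pos']
    T=Ro.from_euler('xyz',[-np.pi/2,0,np.radians(yawdeg)])
    d=R.inv().apply(np.array(pos)-p)/.025; r=np.degrees((R.inv()*T).as_rotvec())/10
    print('t',s['time_s'],'tcp',p.round(4),'rot',np.degrees(s['ee_rot']).round(2),'F',s['contact_force'].round(2),'op',round(s['opening'],4))
    print('dxyz',d.round(3),'rxyz',r.round(3))
E
python3 -c "
from h import *
plan([.494,.2636,.12],103.2)"
```

```text
t 0.5 tcp [ 0.2277 -0.5007  0.2313] rot [-90.     0.   -65.55] F [-0.2  -0.72  0.07] op 0.0854
dxyz [-23.419   4.451  22.352] rxyz [ -0.    -16.875  -0.   ]
```

Request:
play_rows:
  series:
    - {"claw": 60, "dx": -23.42, "dy": 0, "dz": 22.35, "ry": -16.87}
    - {"claw": 60, "dx": -23.42, "dy": 0, "dz": 22.35, "ry": -16.87}
    - {"claw": 60, "dx": -23.42, "dy": 0, "dz": 22.35, "ry": -16.87}
    - {"claw": 60, "dx": -23.42, "dy": 0, "dz": 22.35, "ry": -16.87}
    - {"claw": 60, "dx": -23.42, "dy": 0, "dz": 22.35, "ry": -16.87}
  grip_force: 40

```text
invalid input
```

```bash
python3 -c "
from h import *
plan([.494,.2636,.2],103.2)"
```

```text
t 0.5 tcp [ 0.2277 -0.5007  0.2313] rot [-90.     0.   -65.55] F [-0.2  -0.72  0.07] op 0.0854
dxyz [-23.419   1.251  22.352] rxyz [ -0.    -16.875  -0.   ]
```

Request:
play_rows:
  series:
    - {"claw": 60, "dx": -2, "dy": 0, "dz": 2, "rx": 0, "ry": -1, "rz": 0}
    - {"claw": 60, "dx": -4, "dy": 0, "dz": 4, "rx": 0, "ry": -2, "rz": 0}
    - {"claw": 60, "dx": -6, "dy": 0, "dz": 6, "rx": 0, "ry": -3, "rz": 0}
    - {"claw": 60, "dx": -8, "dy": 0, "dz": 8, "rx": 0, "ry": -4, "rz": 0}
    - {"claw": 60, "dx": -10, "dy": 0, "dz": 9.6, "rx": 0, "ry": -5, "rz": 0}
  grip_force: 40

```text
time_s: 1.12
tcp_pos: [0.3337, -0.205, 0.2316]
ee_rot: [-1.571, -0.001, -0.266]
contact_force: [1.5, 0.0, 0.6]
opening: 0.0599
```

```bash
python3 -c "
from h import *
plan([.494,.2636,.2],103.2)"
```

```text
t 1.125 tcp [ 0.3337 -0.205   0.2316] rot [-9.002e+01 -8.000e-02 -1.525e+01] F [1.47 0.   0.6 ] op 0.0599
dxyz [ 1.257  1.259 19.771] rxyz [ 9.0000e-03 -1.1845e+01  3.0000e-03]
```

Request:
play_rows:
  series:
    - {"claw": 60, "dx": 1.26, "dy": 0, "dz": 19.77, "rx": 0, "ry": -11.84, "rz": 0}
    - {"claw": 60, "dx": 1.26, "dy": 0, "dz": 19.77, "rx": 0, "ry": -11.84, "rz": 0}
    - {"claw": 60, "dx": 1.26, "dy": 0, "dz": 19.77, "rx": 0, "ry": -11.84, "rz": 0}
    - {"claw": 60, "dx": 1.26, "dy": 0, "dz": 19.77, "rx": 0, "ry": -11.84, "rz": 0}
    - {"claw": 60, "dx": 1.26, "dy": 0, "dz": 19.77, "rx": 0, "ry": -11.84, "rz": 0}

```text
time_s: 1.75
tcp_pos: [0.4364, 0.0907, 0.2317]
ee_rot: [-1.572, -0.001, 0.673]
contact_force: [0.8, -0.5, 0.4]
opening: 0.0601
```

```bash
python3 -c "
from h import *
plan([.494,.2636,.2],103.2)"
```

```text
t 1.75 tcp [0.4364 0.0907 0.2317] rot [-9.007e+01 -6.000e-02  3.854e+01] F [ 0.79 -0.51  0.43] op 0.0601
dxyz [6.111 1.27  3.977] rxyz [ 9.000e-03 -6.466e+00  1.000e-03]
```

Request:
play_rows:
  series:
    - {"claw": 60, "dx": 6.11, "dy": 0.6, "dz": 3.98, "rx": 0, "ry": -6.46, "rz": 0}
    - {"claw": 60, "dx": 6.11, "dy": 1.2, "dz": 3.98, "rx": 0, "ry": -6.46, "rz": 0}
    - {"claw": 60, "dx": 6.11, "dy": 2, "dz": 3.98, "rx": 0, "ry": -6.46, "rz": 0}
    - {"claw": 60, "dx": 6.11, "dy": 3, "dz": 3.98, "rx": 0, "ry": -6.46, "rz": 0}
    - {"claw": 60, "dx": 6.11, "dy": 4, "dz": 3.98, "rx": 0, "ry": -6.46, "rz": 0}

```text
time_s: 2.38
tcp_pos: [0.4942, 0.2623, 0.13]
ee_rot: [-1.57, 0.0, 1.612]
contact_force: [0.7, 0.4, -0.5]
opening: 0.0599
```

```bash
python3 -c "
from h import *
plan([.494,.2636,.2],103.2)"
```

```text
t 2.375 tcp [0.4942 0.2623 0.13  ] rot [-8.998e+01  1.000e-02  9.235e+01] F [ 0.69  0.43 -0.51] op 0.0599
dxyz [ 0.053 -2.801  0.007] rxyz [-2.000e-03 -1.085e+00 -1.000e-03]
```

Request:
play_rows:
  series:
    - {"claw": 60, "dx": 0.05, "dy": 1.5, "dz": 0, "rx": 0, "ry": -1.0, "rz": 0}
    - {"claw": 60, "dx": 0.05, "dy": 3.2, "dz": 0, "rx": 0, "ry": -1.08, "rz": 0}
    - {"claw": 60, "dx": 0.05, "dy": 3.2, "dz": 0, "rx": 0, "ry": -1.08, "rz": 0}

```text
time_s: 2.75
tcp_pos: [0.4914, 0.2614, 0.0485]
ee_rot: [-1.564, 0.001, 1.792]
contact_force: [0.6, -0.5, 0.4]
opening: 0.0598
```

```bash
python3 -c "
from h import *
im,d=camera('top');cv2.imwrite('pics/t1.png',cv2.resize(im[150:310,150:330,::-1],None,fx=3.5,fy=3.5))
im,d=camera('side');cv2.imwrite('pics/s1.png',cv2.resize(im[200:350,200:380,::-1],None,fx=3.5,fy=3.5))
plan([.494,.2636,.006],103.2)"
```

```text
t 2.85 tcp [0.4947 0.2625 0.052 ] rot [-90.     0.   102.66] F [0.61 0.09 1.09] op 0.0601
dxyz [0.049 1.842 0.016] rxyz [ 0.    -0.054 -0.   ]
```

View pics/s1.png

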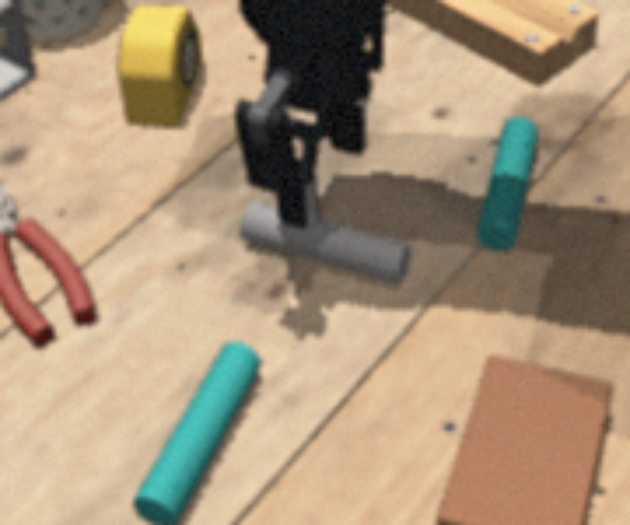

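View pics/t1.png

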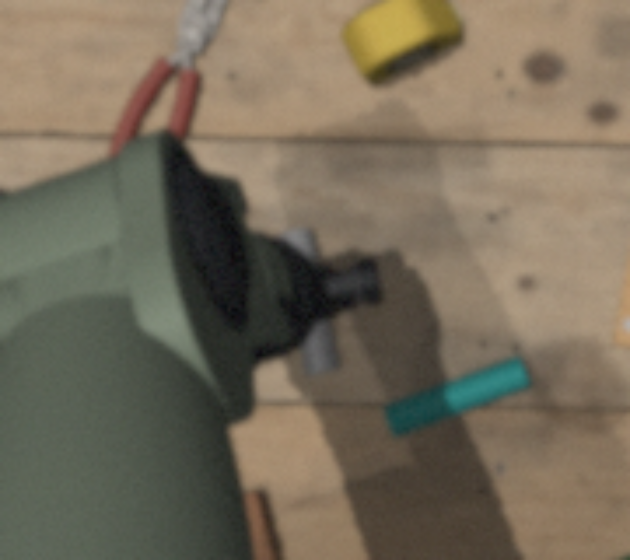

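The gripper straddles the pin, with the pin centred between the fingers in both views. I'll descend and close now.

Request:
play_rows:
  series:
    - {"claw": 60, "dx": 0.04, "dy": 1.0, "dz": 0, "rx": 0, "ry": -0.05, "rz": 0}
    - {"claw": 60, "dx": 0.04, "dy": 1.84, "dz": 0, "rx": 0, "ry": -0.05, "rz": 0}
    - {"claw": 60, "dx": 0.04, "dy": 1.84, "dz": 0, "rx": 0, "ry": -0.05, "rz": 0}
    - {"claw": 40, "dx": 0.04, "dy": 1.84, "dz": 0, "rx": 0, "ry": -0.05, "rz": 0}
    - {"claw": 30, "dx": 0.04, "dy": 1.84, "dz": 0, "rx": 0, "ry": -0.05, "rz": 0}

```text
time_s: 3.48
tcp_pos: [0.4953, 0.2638, 0.0069]
ee_rot: [-1.573, -0.0, 1.801]
contact_force: [-0.3, 0.5, 0.6]
opening: 0.0301
```

Request:
play_rows:
  series:
    - {"claw": 18, "dx": 0, "dy": 0, "dz": 0, "rx": 0, "ry": 0, "rz": 0}
    - {"claw": 14, "dx": 0, "dy": 0, "dz": 0, "rx": 0, "ry": 0, "rz": 0}
    - {"claw": 14, "dx": 0, "dy": 0, "dz": 0, "rx": 0, "ry": 0, "rz": 0}
    - {"claw": 14, "dx": 0, "dy": 0, "dz": 0, "rx": 0, "ry": 0, "rz": 0}
  grip_force: 40

```text
time_s: 3.98
tcp_pos: [0.4951, 0.2636, 0.0068]
ee_rot: [-1.573, 0.0, 1.801]
contact_force: [-0.8, -0.8, 6.8]
opening: 0.0223
```

```bash
python3 -c "
from h import *
plan([.494,.2636,.006],103.2)"
```

```text
t 3.975 tcp [0.4951 0.2636 0.0068] rot [-90.13   0.   103.19] F [-0.8  -0.82  6.85] op 0.0223
dxyz [0.009 0.03  0.044] rxyz [ 0.013 -0.001 -0.   ]
```

```bash
python3 -c "
from h import *
im,d=camera('side');cv2.imwrite('pics/s2.png',cv2.resize(im[220:310,240:340,::-1],None,fx=6,fy=6,interpolation=cv2.INTER_CUBIC))
plan([.494,.2636,.006],103.2)
W=cloud('side',d)
for v in range(240,290,3): print(v,[ '%3d'%(1000*W[v,u,2]) if W[v,u,2]==W[v,u,2] else '--' for u in range(260,325,4)])
"
```

```text
t 4.025 tcp [0.4951 0.2636 0.0068] rot [-90.13  -0.   103.18] F [-0.53 -0.24  5.92] op 0.022
dxyz [0.009 0.03  0.045] rxyz [ 0.013 -0.002  0.   ]
240 ['  1', '  0', ' -1', ' -1', '120', '118', '122', '118', '109', '108', ' 85', ' 63', '  0', '  0', '  0', '  0', '  0']
243 ['  0', '  1', ' -1', '  3', ' -1', '115', '118', '111', '102', '101', ' 78', ' 58', ' -2', ' -1', ' -1', '  0', '  0']
246 [' -1', '  0', '  0', '  0', '  1', '112', '110', '105', ' 94', ' 87', ' 64', '  0', '  0', '  0', '  1', '  1', '  0']
249 ['  1', '  0', ' -1', '  0', '109', '110', ' 87', ' 92', ' 89', ' 82', ' 56', '  0', '  0', '  0', '  1', '  1', '  0']
252 [' -1', '  0', '  0', '105', '105', '104', ' 76', ' 77', ' 80', ' 75', ' 47', '  0', '  0', '  0', '  0', '  0', '  0']
255 ['  0', '  0', '  0', '104', '104', '105', '101', ' 71', ' 74', ' 42', ' 40', '  1', '  0', '  0', '  0', '  0', '  0']
258 ['  0', '  0', '  0', ' 95', '100', '101', ' 93', ' 56', ' 64', ' 33', ' 30', '  0', '  0', '  0', '  0', '  0', '  0']
261 [' -1', '  0', '  0', ' 20', ' 82', ' 92', ' 87', ' 73', ' 57', ' 25', ' 22', ' -2
[... 453 characters left out ...]
0', ' 20', ' 22', ' 20', ' 14', ' 18', ' 20', ' 19', ' 22', ' 14', '  0', '  0']
276 ['  0', '  0', '  0', '  0', '  0', '  0', '  1', ' 14', ' 10', '  0', ' 11', ' 13', ' 16', ' 18', '  5', ' -1', ' -1']
279 ['  0', ' -1', ' -1', '  0', '  0', ' -1', '  0', '  0', ' -1', '  0', '  0', '  0', '  7', ' 13', '  0', '  0', '  0']
282 ['  0', '  0', '  0', '  0', ' -1', '  0', '  0', ' -1', '  0', '  0', '  0', ' -1', '  0', '  0', ' -1', ' -1', '  0']
285 ['  0', '  0', ' -2', '  0', '  0', '  0', '  0', ' -1', '  0', '  0', '  0', '  0', ' -1', '  0', '  0', '  0', ' -3']
288 ['  0', ' -2', '  0', ' -1', '  0', ' -1', ' -1', '  0', '  0', ' -1', ' -1', ' -2', '  0', '  0', '  0', '  0', ' -1']
```

View pics/s2.png

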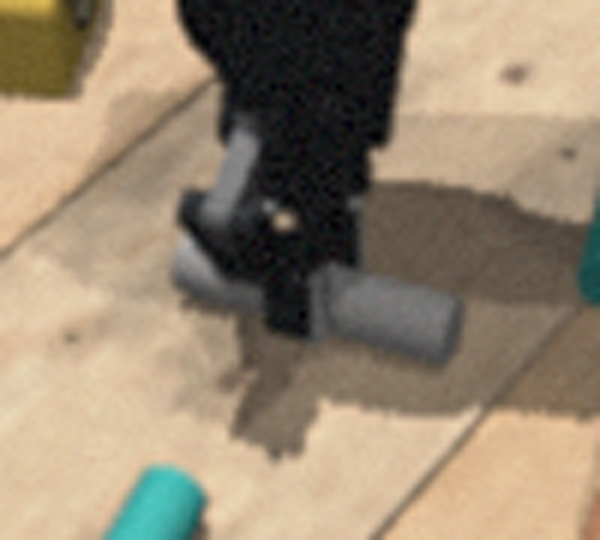

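The finger tips are gripping at or above the pin's axis: the opening reads 22 mm and there is an upward force. I'll open, go about 4.5 mm lower and regrip.

Request:
play_rows:
  series:
    - {"claw": 36, "dx": 0, "dy": 0, "dz": 0, "rx": 0, "ry": 0, "rz": 0}
    - {"claw": 36, "dx": 0, "dy": 0.1, "dz": 0, "rx": 0, "ry": 0, "rz": 0}
    - {"claw": 36, "dx": 0, "dy": 0.18, "dz": 0, "rx": 0, "ry": 0, "rz": 0}
    - {"claw": 30, "dx": 0, "dy": 0.18, "dz": 0, "rx": 0, "ry": 0, "rz": 0}
    - {"claw": 26, "dx": 0, "dy": 0.18, "dz": 0, "rx": 0, "ry": 0, "rz": 0}

```text
time_s: 4.65
tcp_pos: [0.494, 0.2633, 0.0006]
ee_rot: [-1.57, 0.0, 1.801]
contact_force: [-0.5, -0.4, 0.6]
opening: 0.0258
```

Request:
play_rows:
  series:
    - {"claw": 18, "dx": 0, "dy": 0, "dz": 0, "rx": 0, "ry": 0, "rz": 0}
    - {"claw": 14, "dx": 0, "dy": 0, "dz": 0, "rx": 0, "ry": 0, "rz": 0}
    - {"claw": 14, "dx": 0, "dy": 0, "dz": 0, "rx": 0, "ry": 0, "rz": 0}
    - {"claw": 14, "dx": 0, "dy": 0, "dz": 0, "rx": 0, "ry": 0, "rz": 0}

```text
time_s: 5.15
tcp_pos: [0.4941, 0.2634, 0.0009]
ee_rot: [-1.571, -0.0, 1.801]
contact_force: [-1.2, 0.3, 1.5]
opening: 0.0224
```

Request:
play_rows:
  series:
    - {"claw": 32, "dx": 0, "dy": 0, "dz": 0, "rx": 0, "ry": 0, "rz": 0}
    - {"claw": 32, "dx": 0, "dy": -0.09, "dz": 0, "rx": 0, "ry": 0, "rz": 0}
    - {"claw": 20, "dx": 0, "dy": -0.09, "dz": 0, "rx": 0, "ry": 0, "rz": 0}
    - {"claw": 14, "dx": 0, "dy": -0.09, "dz": 0, "rx": 0, "ry": 0, "rz": 0}
    - {"claw": 14, "dx": 0, "dy": -0.09, "dz": 0, "rx": 0, "ry": 0, "rz": 0}

```text
time_s: 5.78
tcp_pos: [0.4943, 0.2635, 0.0035]
ee_rot: [-1.571, -0.0, 1.801]
contact_force: [-1.4, 0.1, 5.3]
opening: 0.023
```

Request:
play_rows:
  series:
    - {"claw": 14, "dx": 0, "dy": 0, "dz": 0, "rx": 0, "ry": 0, "rz": 0}
    - {"claw": 14, "dx": 0, "dy": 0, "dz": 0, "rx": 0, "ry": 0, "rz": 0}
  grip_force: 60

```text
time_s: 6.02
tcp_pos: [0.4944, 0.2635, 0.0036]
ee_rot: [-1.571, -0.0, 1.801]
contact_force: [-2.2, -0.4, 6.0]
opening: 0.0219
```

```bash
python3 -c "
from h import *
plan([.494,.2636,.1],103.2)
plan([.5469,.0071,.1],80.3)"
```

```text
t 6.025 tcp [0.4944 0.2635 0.0036] rot [-90.04  -0.   103.18] F [-2.2  -0.38  6.  ] op 0.0219
dxyz [ 0.009 -3.858  0.01 ] rxyz [ 0.004 -0.002  0.   ]
t 6.025 tcp [0.4944 0.2635 0.0036] rot [-90.04  -0.   103.18] F [-2.2  -0.38  6.  ] op 0.0219
dxyz [-10.464  -3.859   0.29 ] rxyz [4.000e-03 2.288e+00 1.000e-03]
```

Lift slowly, then check.

Request:
play_rows:
  series:
    - {"claw": 14, "dx": 0, "dy": -0.3, "dz": 0, "rx": 0, "ry": 0, "rz": 0}
    - {"claw": 14, "dx": 0, "dy": -1, "dz": 0, "rx": 0, "ry": 0, "rz": 0}
    - {"claw": 14, "dx": 0, "dy": -2, "dz": 0, "rx": 0, "ry": 0, "rz": 0}
    - {"claw": 14, "dx": 0, "dy": -3, "dz": 0, "rx": 0, "ry": 0, "rz": 0}
    - {"claw": 14, "dx": 0, "dy": -3.86, "dz": 0, "rx": 0, "ry": 0, "rz": 0}

```text
time_s: 6.65
tcp_pos: [0.4938, 0.2632, 0.1002]
ee_rot: [-1.57, 0.0, 1.801]
contact_force: [0.7, -0.3, -3.3]
opening: 0.0215
```

```bash
python3 -c "
from h import *
im,d=camera('side');cv2.imwrite('pics/s3.png',cv2.resize(im[180:310,230:370,::-1],None,fx=4.5,fy=4.5,interpolation=cv2.INTER_CUBIC))
plan([.5469,.0071,.1],80.3)"
```

```text
t 6.7 tcp [0.4954 0.2639 0.1029] rot [-9.0190e+01 -2.0000e-02  1.0319e+02] F [ 0.73  0.23 -0.6 ] op 0.0217
dxyz [-10.47    0.109   0.336] rxyz [0.018 2.289 0.006]
```

View pics/s3.png

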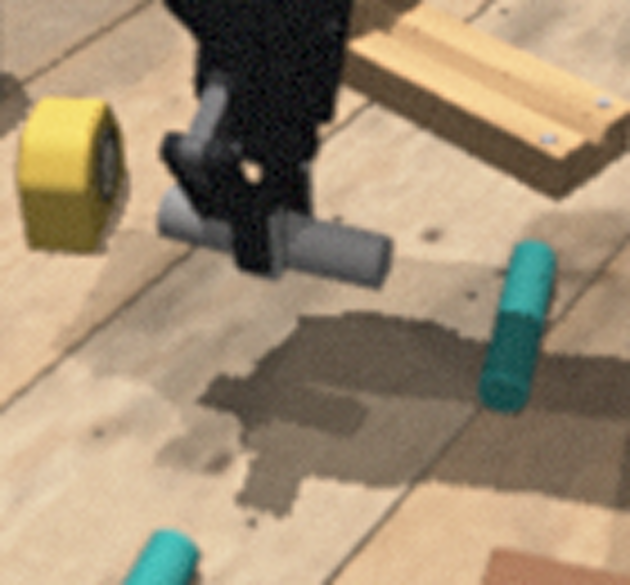

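The pin is lifted, level, and gripped at its middle. Next I move above the groove.

Request:
play_rows:
  series:
    - {"claw": 14, "dx": -1.5, "dy": 0, "dz": 0.05, "rx": 0, "ry": 0.4, "rz": 0}
    - {"claw": 14, "dx": -3.5, "dy": 0, "dz": 0.1, "rx": 0, "ry": 1, "rz": 0}
    - {"claw": 14, "dx": -5.7, "dy": 0, "dz": 0.2, "rx": 0, "ry": 1.6, "rz": 0}
    - {"claw": 14, "dx": -8, "dy": 0, "dz": 0.3, "rx": 0, "ry": 2.29, "rz": 0}
    - {"claw": 14, "dx": -9.8, "dy": 0, "dz": 0.32, "rx": 0, "ry": 2.29, "rz": 0}

```text
time_s: 7.32
tcp_pos: [0.5419, 0.0209, 0.0988]
ee_rot: [-1.57, 0.0, 1.399]
contact_force: [1.4, 0.5, -3.1]
opening: 0.0221
```

Request:
play_rows:
  series:
    - {"claw": 14, "dx": -0.5, "dy": 0, "dz": 0, "rx": 0, "ry": 0, "rz": 0}
    - {"claw": 14, "dx": -0.5, "dy": 0, "dz": 0, "rx": 0, "ry": 0, "rz": 0}
    - {"claw": 14, "dx": -0.5, "dy": 0, "dz": 0, "rx": 0, "ry": 0, "rz": 0}

```text
time_s: 7.7
tcp_pos: [0.5395, 0.0119, 0.0992]
ee_rot: [-1.57, -0.001, 1.403]
contact_force: [-0.5, -0.4, -3.3]
opening: 0.022
```

```bash
python3 -c "
from h import *
im,d=camera('side');cv2.imwrite('pics/s4.png',cv2.resize(im[100:260,260:420,::-1],None,fx=3.7,fy=3.7,interpolation=cv2.INTER_CUBIC))
im,d=camera('top');cv2.imwrite('pics/t4.png',cv2.resize(im[120:280,270:430,::-1],None,fx=3.7,fy=3.7,interpolation=cv2.INTER_CUBIC))
plan([.5469,.0071,.05],80.3)"
```

```text
t 7.8 tcp [0.5398 0.0121 0.0994] rot [-8.998e+01 -2.000e-02  8.040e+01] F [-0.29  0.17 -2.61] op 0.0221
dxyz [-0.149  1.977 -0.314] rxyz [-0.002  0.01   0.002]
```

View pics/s4.png

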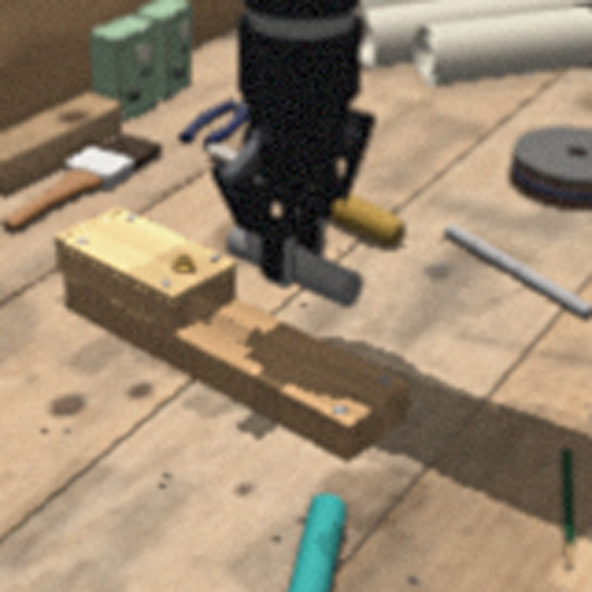

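View pics/t4.png

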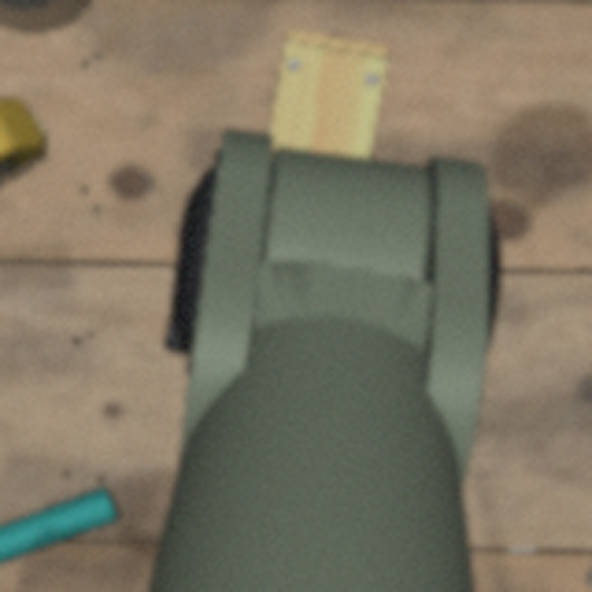

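Request:
play_rows:
  series:
    - {"claw": 14, "dx": -0.17, "dy": 0.7, "dz": -0.31, "rx": 0, "ry": 0, "rz": 0}
    - {"claw": 14, "dx": -0.17, "dy": 1.6, "dz": -0.31, "rx": 0, "ry": 0, "rz": 0}
    - {"claw": 14, "dx": -0.17, "dy": 2.2, "dz": -0.31, "rx": 0, "ry": 0, "rz": 0}
    - {"claw": 14, "dx": -0.17, "dy": 2.52, "dz": -0.31, "rx": 0, "ry": 0, "rz": 0}
    - {"claw": 14, "dx": -0.17, "dy": 2.52, "dz": -0.31, "rx": 0, "ry": 0, "rz": 0}

```text
time_s: 8.43
tcp_pos: [0.5466, 0.0053, 0.0358]
ee_rot: [-1.57, 0.0, 1.401]
contact_force: [1.0, 0.8, -2.3]
opening: 0.022
```

```bash
python3 -c "
from h import *
im,d=camera('side');cv2.imwrite('pics/s5.png',cv2.resize(im[140:240,270:400,::-1],None,fx=5,fy=5,interpolation=cv2.INTER_CUBIC))
plan([.5468,.0066,.029],80.3)"
```

```text
t 8.475 tcp [0.5471 0.0052 0.0365] rot [-89.99   0.    80.29] F [ 0.23  0.19 -2.13] op 0.0214
dxyz [0.052 0.299 0.021] rxyz [-0.001 -0.001 -0.   ]
```

View pics/s5.png

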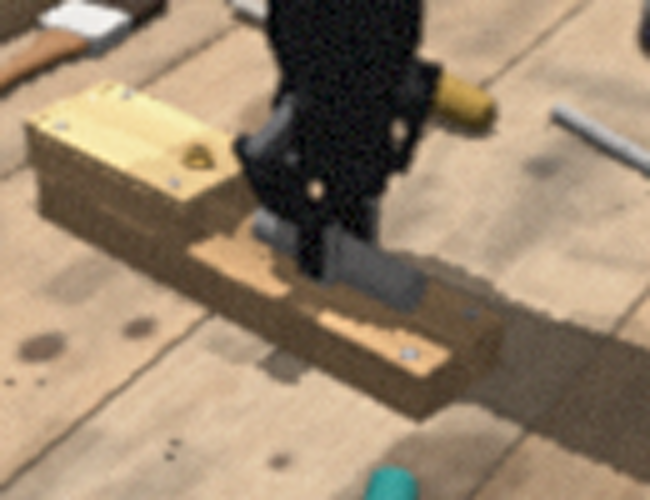

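Request:
play_rows:
  series:
    - {"claw": 14, "dx": 0.05, "dy": 0.08, "dz": 0, "rx": 0, "ry": 0, "rz": 0}
    - {"claw": 14, "dx": 0.05, "dy": 0.16, "dz": 0, "rx": 0, "ry": 0, "rz": 0}
    - {"claw": 14, "dx": 0.05, "dy": 0.2, "dz": 0, "rx": 0, "ry": 0, "rz": 0}
    - {"claw": 14, "dx": 0.05, "dy": 0.2, "dz": 0, "rx": 0, "ry": 0, "rz": 0}

```text
time_s: 8.98
tcp_pos: [0.5472, 0.0064, 0.0316]
ee_rot: [-1.571, -0.0, 1.401]
contact_force: [0.2, -0.6, -2.6]
opening: 0.022
```

Request:
play_rows:
  series:
    - {"claw": 14, "dx": 0, "dy": 0.03, "dz": 0, "rx": 0, "ry": 0, "rz": 0}
    - {"claw": 14, "dx": 0, "dy": 0.06, "dz": 0, "rx": 0, "ry": 0, "rz": 0}
    - {"claw": 14, "dx": 0, "dy": 0.06, "dz": 0, "rx": 0, "ry": 0, "rz": 0}

```text
time_s: 9.35
tcp_pos: [0.5473, 0.0064, 0.0303]
ee_rot: [-1.571, 0.0, 1.401]
contact_force: [-0.5, 0.7, 0.8]
opening: 0.0217
```

Request:
play_rows:
  series:
    - {"claw": 14, "dx": 0, "dy": 0.02, "dz": 0, "rx": 0, "ry": 0, "rz": 0}
    - {"claw": 14, "dx": 0, "dy": 0.03, "dz": 0, "rx": 0, "ry": 0, "rz": 0}
    - {"claw": 14, "dx": 0, "dy": 0.03, "dz": 0, "rx": 0, "ry": 0, "rz": 0}

```text
time_s: 9.72
tcp_pos: [0.5474, 0.0064, 0.0303]
ee_rot: [-1.571, 0.0, 1.401]
contact_force: [-3.9, 0.2, 7.4]
opening: 0.0217
```

Contact is firm at about the expected height, so I'll release and raise.

Request:
play_rows:
  series:
    - {"claw": 24, "dx": 0, "dy": 0, "dz": 0, "rx": 0, "ry": 0, "rz": 0}
    - {"claw": 32, "dx": 0, "dy": 0, "dz": 0, "rx": 0, "ry": 0, "rz": 0}
    - {"claw": 40, "dx": 0, "dy": 0, "dz": 0, "rx": 0, "ry": 0, "rz": 0}
    - {"claw": 40, "dx": 0, "dy": -0.5, "dz": 0, "rx": 0, "ry": 0, "rz": 0}
    - {"claw": 40, "dx": 0, "dy": -1.5, "dz": 0, "rx": 0, "ry": 0, "rz": 0}

```text
time_s: 10.35
tcp_pos: [0.5464, 0.0065, 0.0668]
ee_rot: [-1.569, 0.0, 1.401]
contact_force: [0.3, -0.7, -0.9]
opening: 0.0401
```

Request:
play_rows:
  series:
    - {"claw": 10, "dx": 0, "dy": -2, "dz": 0, "rx": 0, "ry": 0, "rz": 0}
    - {"claw": 0, "dx": 0, "dy": -2, "dz": -2, "rx": 0, "ry": 0, "rz": 0}
    - {"claw": 0, "dx": 0, "dy": -2, "dz": -4, "rx": 0, "ry": 0, "rz": 0}
    - {"claw": 0, "dx": 0, "dy": -2, "dz": -4, "rx": 0, "ry": 0, "rz": 0}

```text
time_s: 10.85
tcp_pos: [0.6492, -0.0114, 0.1174]
ee_rot: [-1.574, -0.0, 1.401]
contact_force: [-0.8, -0.1, -0.9]
opening: -0.0001
```

```bash
python3 -c "
from h import *
im,d=camera('side');cv2.imwrite('pics/s6.png',cv2.resize(im[140:240,270:400,::-1],None,fx=5,fy=5,interpolation=cv2.INTER_CUBIC))
im2,d2=camera('top');cv2.imwrite('pics/t6.png',cv2.resize(im2[120:270,290:420,::-1],None,fx=4,fy=4,interpolation=cv2.INTER_CUBIC))
cv2.imwrite('pics/t6r.png',im2[...,::-1]);cv2.imwrite('pics/s6r.png',im[...,::-1]);np.save('pics/s6.npy',d);np.save('pics/t6.npy',d2)
plan([.5468,.0066,.029],80.3)"
```

```text
t 10.95 tcp [ 0.6453 -0.0104  0.1166] rot [-89.93  -0.    80.28] F [ 0.04  0.02 -0.38] op -0.0001
dxyz [0.005 3.509 3.993] rxyz [-0.007 -0.002  0.   ]
```

View pics/s6.png

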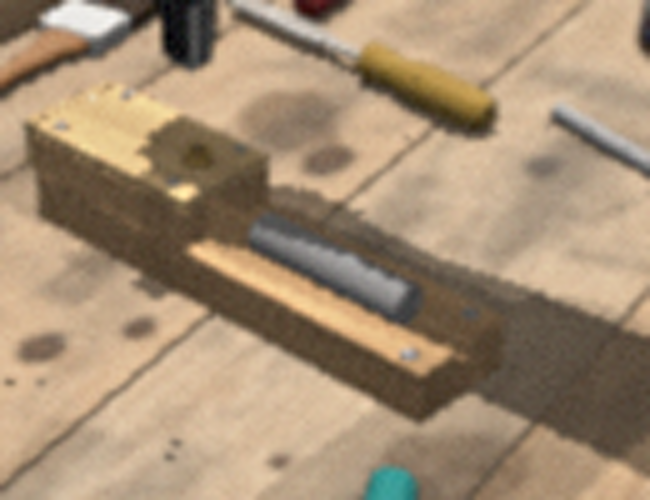

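View pics/t6.png

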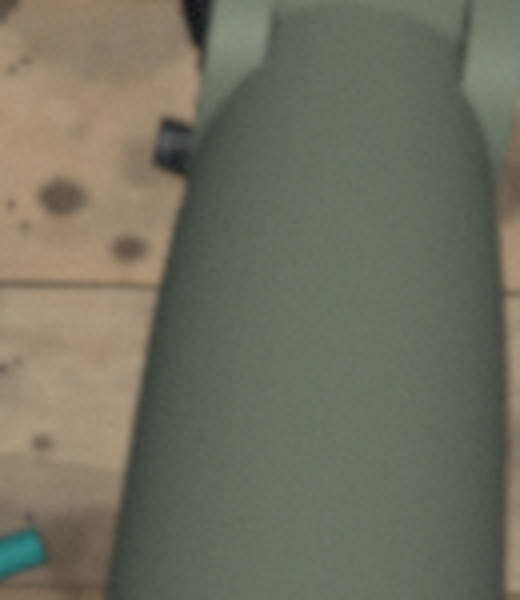

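The side view shows the pin lying in the groove in front of the bridge. I moved toward +x by mistake, but at a clear height, so nothing was touched. Now I measure the pin's rear end.

```bash
python3 - <<'E'
from h import *
import warnings;warnings.simplefilter('ignore')
d=np.load('pics/s6.npy');W=cloud('side',d)
th=np.radians(-9.7); a=np.array([np.cos(th),np.sin(th)]);n=np.array([-a[1],a[0]]);o=np.array([.606,-.003])
s=(W[...,:2]-o)@n;t=(W[...,:2]-o)@a;Z=W[...,2]
k=(abs(s)<.014)&(t>-.135)&(t<.012)&(Z>.037)&(Z<.055)
print(k.sum(),'t',np.percentile(t[k],[1,3,97,99]),'s',np.median(s[k]),'zmax',np.percentile(Z[k],[90,97]))
for x in np.arange(-.11,0,.02):
    kk=k&(abs(t-x)<.01); print(round(x,3),kk.sum(),np.percentile(Z[kk],95) if kk.any() else 0, np.median(s[kk]))
P=np.array([*(o-.15*a-.0005*n),.12]);plan(P,80.3);P[2]=.036;print(P)
E
```

```text
276 t [-0.10988253 -0.10937197 -0.01327192 -0.01187364] s 0.007639740365773399 zmax [0.04984085 0.05077338]
-0.11 47 0.049939097814191175 0.004383487513363731
-0.09 50 0.05000248377948399 0.008133624123597066
-0.07 55 0.05044878891696635 0.007764489221392657
-0.05 49 0.05039296149639311 0.00822567281077461
-0.03 51 0.05088897667969158 0.007865825331641874
-0.01 24 0.05034204692168324 0.008158539765485627
t 10.95 tcp [ 0.6453 -0.0104  0.1166] rot [-89.93  -0.    80.28] F [ 0.04  0.02 -0.38] op -0.0001
dxyz [ 5.000e-03 -1.260e-01  7.599e+00] rxyz [-0.007 -0.002  0.   ]
[0.45806023 0.02178056 0.036     ]
```

Request:
play_rows:
  series:
    - {"claw": 0, "dx": 0, "dy": 0, "dz": 2.4, "rx": 0, "ry": 0, "rz": 0}
    - {"claw": 0, "dx": 0, "dy": 0, "dz": 4.8, "rx": 0, "ry": 0, "rz": 0}
    - {"claw": 0, "dx": 0, "dy": 0, "dz": 7.2, "rx": 0, "ry": 0, "rz": 0}
    - {"claw": 0, "dx": 0, "dy": 0, "dz": 7.6, "rx": 0, "ry": 0, "rz": 0}
    - {"claw": 0, "dx": 0, "dy": 0.5, "dz": 7.6, "rx": 0, "ry": 0, "rz": 0}

```text
time_s: 11.58
tcp_pos: [0.4589, 0.0217, 0.1053]
ee_rot: [-1.574, -0.0, 1.402]
contact_force: [0.6, -0.2, 0.1]
opening: -0.0001
```

Request:
play_rows:
  series:
    - {"claw": 0, "dx": 0, "dy": 1.2, "dz": 0, "rx": 0, "ry": 0, "rz": 0}
    - {"claw": 0, "dx": 0, "dy": 2.3, "dz": 0, "rx": 0, "ry": 0, "rz": 0}
    - {"claw": 0, "dx": 0, "dy": 2.3, "dz": 0, "rx": 0, "ry": 0, "rz": 0}
    - {"claw": 0, "dx": 0, "dy": 2.3, "dz": 0, "rx": 0, "ry": 0, "rz": 0}

```text
time_s: 12.08
tcp_pos: [0.4597, 0.0214, 0.0471]
ee_rot: [-1.572, -0.0, 1.401]
contact_force: [-0.1, -0.3, -0.0]
opening: -0.0003
```

```bash
cat >>h.py <<'E'
th=np.radians(-9.7); ja=np.array([np.cos(th),np.sin(th)]);jn=np.array([-ja[1],ja[0]]);jo=np.array([.606,-.003])
def st():
    o=readout.get_obs();p=o['tcp_pos'][:2]-jo;F=o['contact_force']
    print('t',round(o['time_s'],3),'jig x %.2f y %.2f z %.2f mm'%(p@ja*1e3,p@jn*1e3,o['tcp_pos'][2]*1e3),'F along %.2f lat %.2f z %.2f'%(F[:2]@ja,F[:2]@jn,F[2]),'M',o['wrist_torque'].round(2))
E
python3 -c "
from h import *
st();plan([.4581,.0218,.034],80.3)
im,d=camera('side');cv2.imwrite('pics/s7.png',cv2.resize(im[140:240,290:420,::-1],None,fx=5,fy=5,interpolation=cv2.INTER_CUBIC));st()"
```

```text
t 12.075 jig x -148.35 y -0.62 z 47.07 mm F along -0.02 lat -0.34 z -0.04 M [-0.05 -0.01 -0.04]
t 12.075 tcp [0.4597 0.0214 0.0471] rot [-90.04  -0.    80.27] F [-0.08 -0.33 -0.04] op -0.0003
dxyz [0.006 0.523 0.065] rxyz [ 0.004 -0.003  0.   ]
t 12.125 jig x -148.12 y -0.57 z 47.46 mm F along 0.64 lat -0.41 z -0.37 M [-0.02  0.04 -0.02]
```

View pics/s7.png

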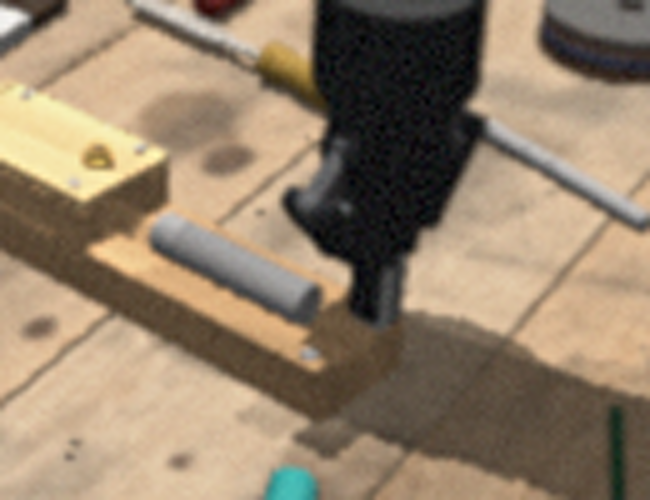

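Request:
play_rows:
  series:
    - {"claw": 0, "dx": 0, "dy": 0.25, "dz": 0, "rx": 0, "ry": 0, "rz": 0}
    - {"claw": 0, "dx": 0, "dy": 0.48, "dz": 0, "rx": 0, "ry": 0, "rz": 0}
    - {"claw": 0, "dx": 0, "dy": 0.48, "dz": -0.4, "rx": 0, "ry": 0, "rz": 0}
    - {"claw": 0, "dx": 0, "dy": 0.48, "dz": -0.8, "rx": 0, "ry": 0, "rz": 0}
    - {"claw": 0, "dx": 0, "dy": 0.48, "dz": -0.8, "rx": 0, "ry": 0, "rz": 0}

```text
time_s: 12.75
tcp_pos: [0.48, 0.0179, 0.0351]
ee_rot: [-1.573, -0.0, 1.401]
contact_force: [-0.3, 0.3, -0.4]
opening: 0.0001
```

```bash
python3 -c "
from h import *
st()"
```

```text
t 12.75 jig x -127.74 y -0.62 z 35.07 mm F along -0.39 lat 0.24 z -0.38 M [ 0.01 -0.04  0.02]
```

Request:
play_rows:
  series:
    - {"claw": 0, "dx": 0, "dy": 0, "dz": -0.06, "rx": 0, "ry": 0, "rz": 0}
    - {"claw": 0, "dx": 0, "dy": 0, "dz": -0.12, "rx": 0, "ry": 0, "rz": 0}
    - {"claw": 0, "dx": 0, "dy": 0, "dz": -0.18, "rx": 0, "ry": 0, "rz": 0}
    - {"claw": 0, "dx": 0, "dy": 0, "dz": -0.24, "rx": 0, "ry": 0, "rz": 0}
    - {"claw": 0, "dx": 0, "dy": 0, "dz": -0.3, "rx": 0, "ry": 0, "rz": 0}

```text
time_s: 13.38
tcp_pos: [0.4857, 0.017, 0.0348]
ee_rot: [-1.571, -0.0, 1.401]
contact_force: [-0.1, 0.2, -0.7]
opening: 0.0003
```

```bash
python3 -c "
from h import *
st()"
```

```text
t 13.375 jig x -121.93 y -0.60 z 34.81 mm F along -0.12 lat 0.17 z -0.65 M [-0.07  0.06  0.01]
```

Request:
play_rows:
  series:
    - {"claw": 0, "dx": 0, "dy": 0, "dz": -0.06, "rx": 0, "ry": 0, "rz": 0}
    - {"claw": 0, "dx": 0, "dy": 0, "dz": -0.12, "rx": 0, "ry": 0, "rz": 0}
    - {"claw": 0, "dx": 0, "dy": 0, "dz": -0.18, "rx": 0, "ry": 0, "rz": 0}
    - {"claw": 0, "dx": 0, "dy": 0, "dz": -0.24, "rx": 0, "ry": 0, "rz": 0}
    - {"claw": 0, "dx": 0, "dy": 0, "dz": -0.3, "rx": 0, "ry": 0, "rz": 0}

```text
time_s: 14.0
tcp_pos: [0.4878, 0.0166, 0.034]
ee_rot: [-1.561, 0.0, 1.402]
contact_force: [-12.3, 2.5, 10.8]
opening: 0.0001
```

```bash
python3 -c "
from h import *
st()"
```

```text
t 14.0 jig x -119.85 y -0.60 z 33.96 mm F along -12.56 lat 0.37 z 10.84 M [0.43 2.57 0.03]
```

The force is high (12.6 N along the groove, 10.8 N vertical), which suggests the finger is also pressing down and jamming the pin. I'll back off and look.

Request:
play_rows:
  series:
    - {"claw": 0, "dx": 0, "dy": 0, "dz": 0.2, "rx": 0, "ry": 0, "rz": 0}
    - {"claw": 0, "dx": 0, "dy": 0, "dz": 0.4, "rx": 0, "ry": 0, "rz": 0}
    - {"claw": 0, "dx": 0, "dy": 0, "dz": 0.4, "rx": 0, "ry": 0, "rz": 0}

```text
time_s: 14.38
tcp_pos: [0.4833, 0.0173, 0.0349]
ee_rot: [-1.572, -0.0, 1.401]
contact_force: [0.3, -0.5, 1.0]
opening: 0.0001
```

```bash
python3 -c "
from h import *
st()
import warnings;warnings.simplefilter('ignore')
im,d=camera('side');cv2.imwrite('pics/s8.png',cv2.resize(im[140:240,290:420,::-1],None,fx=5,fy=5,interpolation=cv2.INTER_CUBIC));st()
W=cloud('side',d)
s=(W[...,:2]-jo)@jn;t=(W[...,:2]-jo)@ja;Z=W[...,2]
k=(abs(s)<.016)&(t>-.105)&(t<.018)&(Z>.037)&(Z<.055)
print(np.percentile(t[k],[97,99]))
for x in np.arange(-.10,0.01,.02):
    kk=k&(abs(t-x)<.01); print(round(x,3),kk.sum(),np.percentile(Z[kk],95) if kk.any() else 0, np.median(s[kk]))
"
```

```text
t 14.375 jig x -124.33 y -0.62 z 34.91 mm F along 0.42 lat -0.41 z 0.97 M [-0.02 -0.03  0.01]
t 14.425 jig x -124.05 y -0.60 z 34.95 mm F along -0.25 lat -0.23 z -0.21 M [-0.01 -0.01  0.  ]
[-0.01270419  0.00367538]
-0.1 42 0.049767246767142156 0.008333634279258498
-0.08 54 0.050478946545493425 0.00877299011053986
-0.06 53 0.050352850703857435 0.007339703840941455
-0.04 47 0.049959929081885984 0.007909038331249377
-0.02 50 0.05042722350355712 0.007985859992009393
0.0 1 0.04938945549805608 -0.002405631048744391
```

View pics/s8.png

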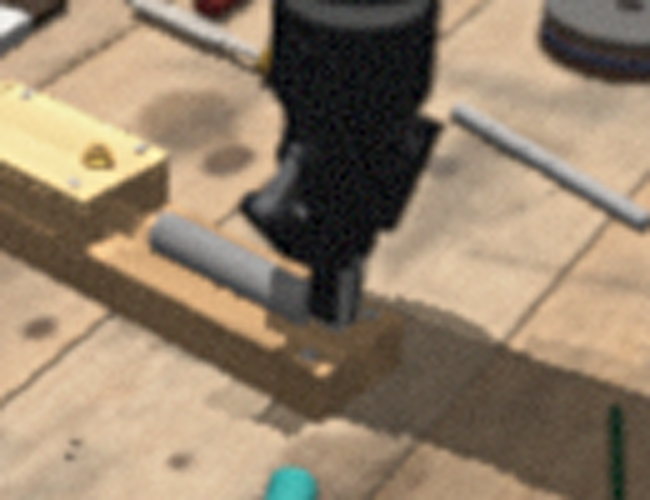

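Request:
play_rows:
  series:
    - {"claw": 0, "dx": 0, "dy": 0, "dz": -0.08, "rx": 0, "ry": 0, "rz": 0}
    - {"claw": 0, "dx": 0, "dy": 0, "dz": -0.13, "rx": 0, "ry": 0, "rz": 0}
    - {"claw": 0, "dx": 0, "dy": -0.02, "dz": -0.17, "rx": 0, "ry": 0, "rz": 0}
    - {"claw": 0, "dx": 0, "dy": -0.04, "dz": -0.21, "rx": 0, "ry": 0, "rz": 0}
    - {"claw": 0, "dx": 0, "dy": -0.06, "dz": -0.25, "rx": 0, "ry": 0, "rz": 0}

```text
time_s: 15.05
tcp_pos: [0.4884, 0.0165, 0.0359]
ee_rot: [-1.569, 0.0, 1.401]
contact_force: [-2.2, 0.2, -0.8]
opening: 0.0001
```

```bash
python3 -c "
from h import *
st()"
```

```text
t 15.05 jig x -119.24 y -0.62 z 35.94 mm F along -2.22 lat -0.15 z -0.78 M [0.03 0.34 0.09]
```

Request:
play_rows:
  series:
    - {"claw": 0, "dx": 0, "dy": -0.01, "dz": -0.06, "rx": 0, "ry": 0, "rz": 0}
    - {"claw": 0, "dx": 0, "dy": -0.01, "dz": -0.12, "rx": 0, "ry": 0, "rz": 0}
    - {"claw": 0, "dx": 0, "dy": -0.02, "dz": -0.18, "rx": 0, "ry": 0, "rz": 0}

```text
time_s: 15.42
tcp_pos: [0.4938, 0.0156, 0.0367]
ee_rot: [-1.571, 0.0, 1.401]
contact_force: [-2.0, 0.3, -1.9]
opening: 0.0
```

```bash
python3 -c "
from h import *
st()"
```

```text
t 15.425 jig x -113.77 y -0.60 z 36.73 mm F along -2.06 lat -0.06 z -1.94 M [0.06 0.31 0.08]
```

Request:
play_rows:
  series:
    - {"claw": 0, "dx": 0, "dy": 0, "dz": -0.1, "rx": 0, "ry": 0, "rz": 0}
    - {"claw": 0, "dx": 0, "dy": 0, "dz": -0.2, "rx": 0, "ry": 0, "rz": 0}
    - {"claw": 0, "dx": 0, "dy": 0, "dz": -0.3, "rx": 0, "ry": 0, "rz": 0}
    - {"claw": 0, "dx": 0, "dy": 0, "dz": -0.4, "rx": 0, "ry": 0, "rz": 0}
    - {"claw": 0, "dx": 0, "dy": 0, "dz": -0.5, "rx": 0, "ry": 0, "rz": 0}

```text
time_s: 16.05
tcp_pos: [0.5062, 0.0134, 0.0368]
ee_rot: [-1.571, -0.0, 1.401]
contact_force: [-2.9, -0.1, -0.9]
opening: -0.0001
```

```bash
python3 -c "
from h import *
st()"
```

```text
t 16.05 jig x -101.13 y -0.61 z 36.76 mm F along -2.87 lat -0.58 z -0.87 M [ 0.06  0.37 -0.  ]
```

Request:
play_rows:
  series:
    - {"claw": 0, "dx": 0, "dy": 0, "dz": -0.1, "rx": 0, "ry": 0, "rz": 0}
    - {"claw": 0, "dx": 0, "dy": 0, "dz": -0.2, "rx": 0, "ry": 0, "rz": 0}
    - {"claw": 0, "dx": 0, "dy": 0, "dz": -0.3, "rx": 0, "ry": 0, "rz": 0}
    - {"claw": 0, "dx": 0, "dy": 0, "dz": -0.4, "rx": 0, "ry": 0, "rz": 0}
    - {"claw": 0, "dx": 0, "dy": 0, "dz": -0.5, "rx": 0, "ry": 0, "rz": 0}

```text
time_s: 16.68
tcp_pos: [0.5186, 0.0113, 0.0368]
ee_rot: [-1.571, 0.0, 1.401]
contact_force: [-2.4, 1.2, -0.3]
opening: 0.0001
```

```bash
python3 -c "
from h import *
st()"
```

```text
t 16.675 jig x -88.61 y -0.61 z 36.76 mm F along -2.55 lat 0.82 z -0.30 M [0.03 0.36 0.01]
```

Request:
play_rows:
  series:
    - {"claw": 0, "dx": 0, "dy": -0.01, "dz": -0.1, "rx": 0, "ry": 0, "rz": 0}
    - {"claw": 0, "dx": 0, "dy": -0.01, "dz": -0.2, "rx": 0, "ry": 0, "rz": 0}
    - {"claw": 0, "dx": 0, "dy": -0.02, "dz": -0.3, "rx": 0, "ry": 0, "rz": 0}
    - {"claw": 0, "dx": 0, "dy": -0.02, "dz": -0.4, "rx": 0, "ry": 0, "rz": 0}
    - {"claw": 0, "dx": 0, "dy": -0.02, "dz": -0.5, "rx": 0, "ry": 0, "rz": 0}

```text
time_s: 17.3
tcp_pos: [0.5309, 0.0092, 0.0373]
ee_rot: [-1.571, -0.0, 1.401]
contact_force: [-2.0, 0.2, -1.1]
opening: 0.0001
```

```bash
python3 -c "
from h import *
st()"
```

```text
t 17.3 jig x -76.13 y -0.61 z 37.28 mm F along -2.05 lat -0.15 z -1.13 M [ 0.02  0.33 -0.02]
```

Request:
play_rows:
  series:
    - {"claw": 0, "dx": 0, "dy": 0, "dz": -0.1, "rx": 0, "ry": 0, "rz": 0}
    - {"claw": 0, "dx": 0, "dy": -0.01, "dz": -0.2, "rx": 0, "ry": 0, "rz": 0}
    - {"claw": 0, "dx": 0, "dy": -0.01, "dz": -0.3, "rx": 0, "ry": 0, "rz": 0}
    - {"claw": 0, "dx": 0, "dy": -0.01, "dz": -0.4, "rx": 0, "ry": 0, "rz": 0}
    - {"claw": 0, "dx": 0, "dy": -0.01, "dz": -0.5, "rx": 0, "ry": 0, "rz": 0}

```text
time_s: 17.92
tcp_pos: [0.5432, 0.0071, 0.0375]
ee_rot: [-1.571, 0.0, 1.401]
contact_force: [-1.0, -0.3, -1.2]
opening: -0.0002
```

```bash
python3 -c "
from h import *
st()
im,d=camera('side');cv2.imwrite('pics/s9.png',cv2.resize(im[130:230,270:400,::-1],None,fx=5,fy=5,interpolation=cv2.INTER_CUBIC));st()"
```

```text
t 17.925 jig x -63.61 y -0.63 z 37.52 mm F along -0.94 lat -0.46 z -1.20 M [0.01 0.32 0.02]
t 17.975 jig x -63.14 y -0.63 z 37.60 mm F along -1.18 lat -0.29 z -1.33 M [0.07 0.32 0.01]
```

View pics/s9.png

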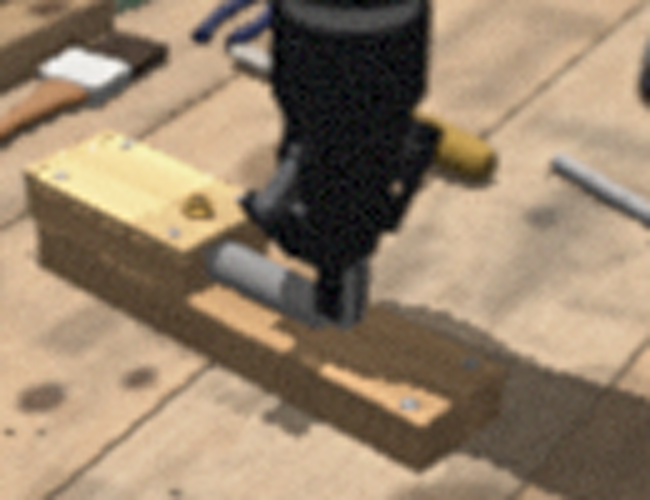

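Request:
play_rows:
  series:
    - {"claw": 0, "dx": 0, "dy": 0, "dz": -0.06, "rx": 0, "ry": 0, "rz": 0}
    - {"claw": 0, "dx": 0, "dy": 0, "dz": -0.12, "rx": 0, "ry": 0, "rz": 0}
    - {"claw": 0, "dx": 0, "dy": 0, "dz": -0.18, "rx": 0, "ry": 0, "rz": 0}
    - {"claw": 0, "dx": 0, "dy": 0, "dz": -0.24, "rx": 0, "ry": 0, "rz": 0}
    - {"claw": 0, "dx": 0, "dy": 0, "dz": -0.28, "rx": 0, "ry": 0, "rz": 0}

```text
time_s: 18.6
tcp_pos: [0.55, 0.006, 0.0375]
ee_rot: [-1.571, -0.0, 1.401]
contact_force: [-2.8, -0.2, -0.1]
opening: -0.0001
```

```bash
python3 -c "
from h import *
st()"
```

```text
t 18.6 jig x -56.66 y -0.60 z 37.53 mm F along -2.75 lat -0.63 z -0.14 M [0.05 0.42 0.02]
```

Request:
play_rows:
  series:
    - {"claw": 0, "dx": 0, "dy": 0, "dz": -0.02, "rx": 0, "ry": 0, "rz": 0}
    - {"claw": 0, "dx": 0, "dy": 0, "dz": -0.04, "rx": 0, "ry": 0, "rz": 0}
    - {"claw": 0, "dx": 0, "dy": 0, "dz": -0.06, "rx": 0, "ry": 0, "rz": 0}
    - {"claw": 0, "dx": 0, "dy": 0, "dz": -0.08, "rx": 0, "ry": 0, "rz": 0}
    - {"claw": 0, "dx": 0, "dy": 0, "dz": -0.1, "rx": 0, "ry": 0, "rz": 0}

```text
time_s: 19.23
tcp_pos: [0.5524, 0.0055, 0.0375]
ee_rot: [-1.571, -0.0, 1.401]
contact_force: [-1.7, 0.3, -1.3]
opening: 0.0001
```

```bash
python3 -c "
from h import *
st()"
```

```text
t 19.225 jig x -54.26 y -0.61 z 37.53 mm F along -1.72 lat 0.04 z -1.34 M [ 0.04  0.42 -0.03]
```

Request:
play_rows:
  series:
    - {"claw": 0, "dx": 0, "dy": 0, "dz": -0.02, "rx": 0, "ry": 0, "rz": 0}
    - {"claw": 0, "dx": 0, "dy": 0, "dz": -0.04, "rx": 0, "ry": 0, "rz": 0}
    - {"claw": 0, "dx": 0, "dy": 0, "dz": -0.06, "rx": 0, "ry": 0, "rz": 0}
    - {"claw": 0, "dx": 0, "dy": 0, "dz": -0.08, "rx": 0, "ry": 0, "rz": 0}
    - {"claw": 0, "dx": 0, "dy": 0, "dz": -0.1, "rx": 0, "ry": 0, "rz": 0}

```text
time_s: 19.85
tcp_pos: [0.5544, 0.0052, 0.0374]
ee_rot: [-1.57, 0.0, 1.401]
contact_force: [-3.9, 1.0, 0.3]
opening: 0.0001
```

```bash
python3 -c "
from h import *
st()"
```

```text
t 19.85 jig x -52.28 y -0.63 z 37.43 mm F along -4.03 lat 0.33 z 0.30 M [ 0.15  0.8  -0.02]
```

Request:
play_rows:
  series:
    - {"claw": 0, "dx": 0, "dy": -0.01, "dz": 0, "rx": 0, "ry": 0, "rz": 0}
    - {"claw": 0, "dx": 0, "dy": -0.02, "dz": -0.02, "rx": 0, "ry": 0, "rz": 0}
    - {"claw": 0, "dx": 0, "dy": -0.02, "dz": -0.03, "rx": 0, "ry": 0, "rz": 0}

```text
time_s: 20.23
tcp_pos: [0.5544, 0.0052, 0.0376]
ee_rot: [-1.568, 0.0, 1.401]
contact_force: [-5.5, 0.9, -1.2]
opening: 0.0
```

```bash
python3 -c "
from h import *
st()"
```

```text
t 20.225 jig x -52.27 y -0.64 z 37.59 mm F along -5.62 lat -0.06 z -1.21 M [ 0.2   1.15 -0.03]
```

Request:
play_rows:
  series:
    - {"claw": 0, "dx": 0, "dy": 0, "dz": 0.2, "rx": 0, "ry": 0, "rz": 0}
    - {"claw": 0, "dx": 0, "dy": 0.02, "dz": 0.2, "rx": 0, "ry": 0, "rz": 0}
    - {"claw": 0, "dx": 0, "dy": 0.02, "dz": 0.2, "rx": 0, "ry": 0, "rz": 0}

```text
time_s: 20.6
tcp_pos: [0.5518, 0.0056, 0.0381]
ee_rot: [-1.573, -0.0, 1.401]
contact_force: [-0.2, -1.1, -1.2]
opening: 0.0001
```

```bash
python3 -c "
from h import *
import warnings;warnings.simplefilter('ignore')
st()
im,d=camera('side');cv2.imwrite('pics/s10.png',cv2.resize(im[130:230,270:400,::-1],None,fx=5,fy=5,interpolation=cv2.INTER_CUBIC));st()
W=cloud('side',d)
s=(W[...,:2]-jo)@jn;t=(W[...,:2]-jo)@ja;Z=W[...,2]
k=(s>0)&(s<.014)&(t>-.06)&(t<.03)&(Z>.04)&(Z<.055)
for x in np.arange(-.055,0.03,.005):
    kk=k&(abs(t-x)<.0025); print(round(x,3),kk.sum(),np.percentile(Z[kk],95) if kk.any() else 0, np.median(s[kk]))
"
```

```text
t 20.6 jig x -54.85 y -0.63 z 38.06 mm F along -0.05 lat -1.15 z -1.16 M [ 0.01  0.07 -0.02]
t 20.65 jig x -55.08 y -0.62 z 37.97 mm F along 0.03 lat 1.24 z -0.07 M [-0.02 -0.06 -0.01]
-0.055 3 0.052436937155891504 0.011800116186401772
-0.05 5 0.05246149142837619 0.01221516178273597
-0.045 0 0 nan
-0.04 5 0.048130941496932464 0.009017596282392541
-0.035 11 0.049311785146486514 0.007544819831521445
-0.03 9 0.050725430679128436 0.0059662725936889425
-0.025 7 0.050224147196773435 0.006465286379464541
-0.02 10 0.049190228965602815 0.0072346532249409415
-0.015 6 0.05018143290685525 0.007912409106732946
-0.01 11 0.049382599846136604 0.007600796129750703
-0.005 9 0.048576639336453245 0.007272706099322257
-0.0 9 0.050508451990755765 0.008310768968068104
0.005 10 0.04990079757318945 0.009398215977464201
0.01 10 0.050945104530425826 0.007612335280643909
0.015 7 0.05346721036612358 0.00735351686167135
0.02 9 0.04943747840303947 0.009894133971133043
0.025 2 0.04807417809156357 0.007396524986694821
```

View pics/s10.png

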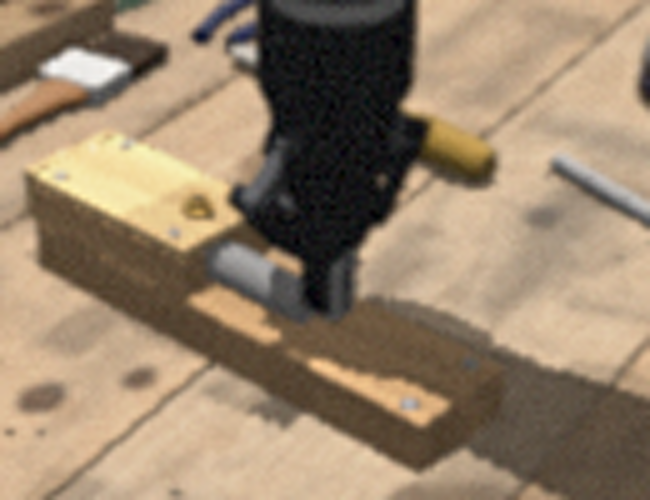

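The pin lies level, with its rear at about jig x = -42, so roughly 60 mm is outside. I'll push again, a bit harder but under 12 N, to confirm it is the stop and not a jam.

Request:
play_rows:
  series:
    - {"claw": 0, "dx": 0, "dy": 0, "dz": -0.06, "rx": 0, "ry": 0, "rz": 0}
    - {"claw": 0, "dx": 0, "dy": -0.01, "dz": -0.12, "rx": 0, "ry": 0, "rz": 0}
    - {"claw": 0, "dx": 0, "dy": -0.01, "dz": -0.16, "rx": 0, "ry": 0, "rz": 0}
    - {"claw": 0, "dx": 0, "dy": -0.02, "dz": -0.18, "rx": 0, "ry": 0, "rz": 0}
    - {"claw": 0, "dx": 0, "dy": -0.02, "dz": -0.19, "rx": 0, "ry": 0, "rz": 0}

```text
time_s: 21.28
tcp_pos: [0.5544, 0.0052, 0.0377]
ee_rot: [-1.569, 0.0, 1.401]
contact_force: [-3.1, 0.6, 1.9]
opening: -0.0002
```

```bash
python3 -c "
from h import *
st()"
```

```text
t 21.275 jig x -52.25 y -0.64 z 37.73 mm F along -3.11 lat 0.06 z 1.87 M [ 0.12  0.71 -0.02]
```

Request:
play_rows:
  series:
    - {"claw": 0, "dx": 0, "dy": -0.01, "dz": -0.02, "rx": 0, "ry": 0, "rz": 0}
    - {"claw": 0, "dx": 0, "dy": -0.02, "dz": -0.03, "rx": 0, "ry": 0, "rz": 0}
    - {"claw": 0, "dx": 0, "dy": -0.02, "dz": -0.03, "rx": 0, "ry": 0, "rz": 0}

```text
time_s: 21.65
tcp_pos: [0.5544, 0.0052, 0.0378]
ee_rot: [-1.568, 0.0, 1.401]
contact_force: [-6.1, 1.1, -0.4]
opening: 0.0003
```

```bash
python3 -c "
from h import *
st()"
```

```text
t 21.65 jig x -52.26 y -0.64 z 37.83 mm F along -6.21 lat 0.08 z -0.45 M [ 0.2   1.11 -0.03]
```

Request:
play_rows:
  series:
    - {"claw": 0, "dx": 0, "dy": -0.01, "dz": -0.02, "rx": 0, "ry": 0, "rz": 0}
    - {"claw": 0, "dx": 0, "dy": -0.03, "dz": -0.03, "rx": 0, "ry": 0, "rz": 0}
    - {"claw": 0, "dx": 0, "dy": -0.03, "dz": -0.03, "rx": 0, "ry": 0, "rz": 0}

```text
time_s: 22.02
tcp_pos: [0.5544, 0.0052, 0.0383]
ee_rot: [-1.566, 0.0, 1.401]
contact_force: [-6.4, 1.4, -1.3]
opening: -0.0
```

```bash
python3 -c "
from h import *
st()"
```

```text
t 22.025 jig x -52.25 y -0.62 z 38.27 mm F along -6.57 lat 0.34 z -1.26 M [0.23 1.28 0.01]
```

Request:
play_rows:
  series:
    - {"claw": 0, "dx": 0, "dy": 0, "dz": 0.2, "rx": 0, "ry": 0, "rz": 0}
    - {"claw": 0, "dx": 0, "dy": 0, "dz": 0.8, "rx": 0, "ry": 0, "rz": 0}
    - {"claw": 0, "dx": 0, "dy": -1, "dz": 1.5, "rx": 0, "ry": 0, "rz": 0}
    - {"claw": 0, "dx": 0, "dy": -3, "dz": 1.5, "rx": 0, "ry": 0, "rz": 0}
    - {"claw": 0, "dx": 0, "dy": -4.5, "dz": 1.5, "rx": 0, "ry": 0, "rz": 0}

```text
time_s: 22.65
tcp_pos: [0.5216, 0.0108, 0.1544]
ee_rot: [-1.576, -0.0, 1.401]
contact_force: [1.3, -0.5, -0.7]
opening: 0.0002
```

Request:
play_rows:
  series:
    - {"claw": 0, "dx": -2.4, "dy": -1, "dz": 0, "rx": 0, "ry": 0, "rz": 0}
    - {"claw": 0, "dx": -4.8, "dy": -1, "dz": 0, "rx": 0, "ry": 0, "rz": 0}
    - {"claw": 0, "dx": -7.2, "dy": -1, "dz": 0, "rx": 0, "ry": 0, "rz": 0}
    - {"claw": 0, "dx": -9.6, "dy": -1, "dz": 0, "rx": 0, "ry": 0, "rz": 0}
    - {"claw": 0, "dx": -11, "dy": -1, "dz": 0, "rx": 0, "ry": 0, "rz": 0}

```text
time_s: 23.28
tcp_pos: [0.474, -0.2638, 0.1777]
ee_rot: [-1.575, 0.002, 1.399]
contact_force: [0.9, 0.7, -0.1]
opening: -0.0001
```

```bash
python3 - <<'E'
from h import *
import warnings;warnings.simplefilter('ignore')
st()
for c,(u,v) in (('top',(290,110)),('side',(270,130))):
    im,d=camera(c); cv2.imwrite(f'pics/{c}11r.png',im[...,::-1]); np.save(f'pics/{c}11.npy',d)
    cv2.imwrite(f'pics/{c}11.png',cv2.resize(im[v:v+(160 if c=='top' else 100),u:u+130,::-1],None,fx=3.7 if c=='top' else 5,fy=3.7 if c=='top' else 5,interpolation=cv2.INTER_CUBIC))
    W=cloud(c,d);s=(W[...,:2]-jo)@jn;t=(W[...,:2]-jo)@ja;Z=W[...,2]
    k=(abs(s)<.006 if c=='top' else (s>0)&(s<.012))&(t>-.06)&(t<.03)
    for x in np.arange(-.05,0.03,.0025):
        kk=k&(abs(t-x)<.00125)
        if kk.any(): print(c,round(x,4),kk.sum(),np.median(Z[kk]).round(4),np.percentile(Z[kk],95).round(4))
E
```

```text
t 23.275 jig x -86.14 y -279.29 z 177.74 mm F along 0.74 lat 0.81 z -0.08 M [ 0.03 -0.   -0.02]
top -0.05 5 0.0225 0.0266
top -0.0475 6 0.0241 0.0288
top -0.045 5 0.0258 0.0273
top -0.0425 8 0.0264 0.0404
top -0.04 9 0.0466 0.0511
top -0.0375 4 0.0493 0.0509
top -0.035 5 0.0467 0.051
top -0.0325 6 0.0485 0.0499
top -0.03 6 0.0496 0.0502
top -0.0275 6 0.0488 0.0517
top -0.025 5 0.0504 0.0519
top -0.0225 5 0.0488 0.049
top -0.02 5 0.0509 0.0517
top -0.0175 6 0.0503 0.0527
top -0.015 6 0.049 0.0529
top -0.0125 5 0.0481 0.05
top -0.01 6 0.0491 0.0515
top -0.0075 5 0.05 0.051
top -0.005 5 0.0486 0.0516
top -0.0025 6 0.049 0.0496
top 0.0 5 0.0496 0.0512
top 0.0025 4 0.0496 0.0521
top 0.005 7 0.0485 0.0522
top 0.0075 5 0.0481 0.0527
top 0.01 6 0.05 0.0501
top 0.0125 6 0.0479 0.0508
top 0.015 8 0.0493 0.0582
top 0.0175 8 0.061 0.0648
top 0.02 4 0.0621 0.0627
top 0.0225 5 0.0622 0.0665
top 0.025 6 0.0615 0.0626
top 0.0275 6 0.0613 0.0624
side -0.0475 1 0.0314 0.0314
side -0.045 1 0.0226 0.0226
side -0.0425 15 0.0379 0.0469
side -0.04 13 0.0413 0.0487
side -0.0375 7 0.0459 0.05
side -0.035 5 0.0476 0.0499
side -0.0325 7 0.0442 0.0485
side -0.03 7 0.0455 0.0501
side -0.0275 4 0.0463 0.0487
side -0.025 6 0.0456 0.051
side -0.0225 6 0.042 0.0491
side -0.02 4 0.044 0.0488
side -0.0175 7 0.046 0.0491
side -0.015 8 0.0407 0.05
side -0.0125 5 0.0409 0.0477
side -0.01 5 0.0478 0.0497
side -0.0075 4 0.0383 0.0452
side -0.005 7 0.0456 0.0499
side -0.0025 4 0.0425 0.0493
side 0.0 8 0.0469 0.05
side 0.0025 6 0.0425 0.0488
side 0.005 1 0.0459 0.0459
side 0.0075 7 0.0465 0.0495
side 0.01 8 0.0428 0.0487
side 0.0125 6 0.0435 0.0482
side 0.015 7 0.0499 0.0569
side 0.0175 11 0.0575 0.0622
side 0.02 8 0.056 0.0629
side 0.0225 8 0.0468 0.0624
side 0.025 2 0.0626 0.0631
side 0.0275 3 0.0624 0.0635
```

View pics/top11.png

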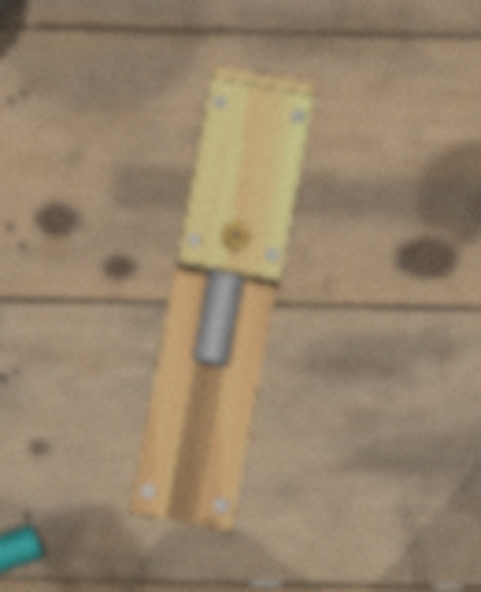

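View pics/side11.png

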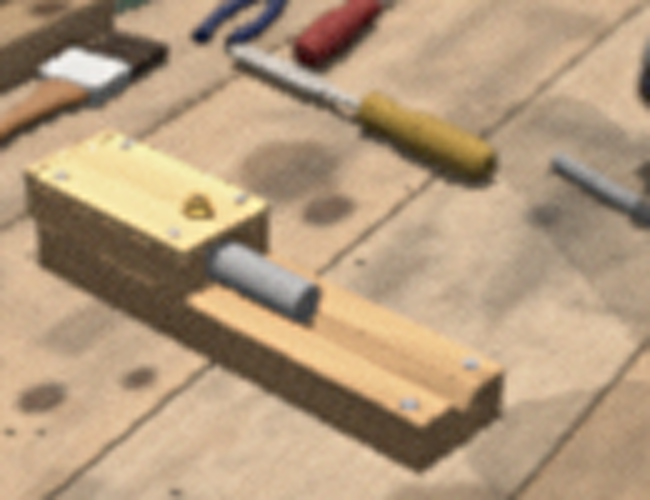

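The pin lies flat with its top at about 49.5 mm. About 58 mm of it shows between the mouth and its rear end, which fits the stated 30–60 mm, and the gripper is clear. I'm handing in.

```bash
python3 -c "
from workcell import ticket
print(ticket.sign_off())"
```

```text
the job is handed in; nothing more can be done
None
```

The steel pin is in the V-groove and bearing on something solid under the bridge that I take to be the length stop. I handed the job in at about 23 s with the gripper well clear.

**What I did:** I gripped the pin across its middle, regripping twice to get the height right, and laid it in the open part of the groove. I then pushed it from behind with closed fingers. The first push jammed: the fingers were also pressing down, with about 12.6 N along the groove, while the pin was still outside the bridge. I backed off, and with that downward force removed it slid at about 2–3 N.

**Last checks:**
- **At the stop:** at one position the resistance rose to 6.2–6.6 N and the pin went no farther. Backing off and pushing again stopped it at the same place to within 0.1 mm. I stayed well under the 12 N slip limit.
- **Lying flat:** both cameras show its top at about 49.5–50 mm along its length.
- **Length outside:** about 58 mm shows outside the bridge, within the stated 30–60 mm.
- **Rod:** the thin rod was never approached.

**Uncertain:** the stop is hidden, so contact is inferred from the forces and the visible length. The tool position alone put the pin's rear end about 2 mm beyond the expected range, which is within the camera calibration error.

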